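Lengthen the telescoping work stop by one hole

TASK

Two telescoping work stops are bolted down side by side on the bench; set the one that ends in a flat square plate (not the one with the V-shaped fork) one hole longer, ready for the next bar. Press the sprung button on top of it down and, keeping it down, slide it with its tube towards the plate end until it stands in the next hole, then let it pop fully up and let go. Do not move the tube of the fork stop.

Things in the scene. Friction and masses are not known exactly. Their poses are not given: they have to be found in the camera images.
- plate_stop_cap (a point): Top centre of the black button cap on the stop with the square end plate; moves with button and tube. Cap 24 mm long (along x) x 18 wide x 24 tall, its top 106 mm above the bench when up, on a 10 x 8 mm stem through the slotted top (62 mm above the bench) of a 40 mm square outer tube. x along the tube, away from the plate (the tube lengthens along -x); z up. Pinch across y or press from above.
- plate_stop_tube (a joint): How far the plate stop's inner tube, with its button and flat end plate (64 mm wide, 66 tall), is drawn out, m: 0 = button in the starting hole, the one furthest from the plate; next hole at 0.050, last at 0.100. About 0.8 N of friction; about 4 mm of play either way while the button is up in a hole.
- plate_stop_button (a joint): How far the plate stop's button is pressed down, m: 0 = fully up, locking the tube; 0.009 = fully down (3 N to start, 6 N at the bottom). The tube slides when it is more than 0.0075 down. Between holes it stays trapped about 0.0075 down; let go within 6 mm of a hole's centre it springs up.
- fork_stop_tube (a joint): How far the inner tube of the other stop is drawn out, m; 0 = its start, where it must stay. That stop is alike but ends in a V-shaped fork of two prongs; it stands 0.13 to 0.30 m to the left or right of the plate stop.

How it is judged:
On the way:
1. the plate stop's button is pressed down while the tube is still at its starting hole (value of joint plate_stop_button above 0.006 m and value of joint plate_stop_tube below 0.015 m), for 0.05 s.
At the end, for the whole second after the job is handed in: The plate stop's tube is drawn out by one hole (0.050 m, within 7 mm) and at rest, its button is up in that hole (within 2 mm of fully up), and the fork stop's tube is still in its starting hole (within 8 mm) (value of joint plate_stop_tube between 0.043 and 0.057 m and value of joint plate_stop_button below 0.002 m and velocity of joint plate_stop_tube between -0.01 and 0.01 m/s and value of joint fork_stop_tube below 0.008 m); the robot touches nothing.
It fails at once if the fork stop's tube is drawn out of its starting hole (by more than 8 mm) (value of joint fork_stop_tube above 0.008 m).
It also fails if it takes over 32 s, if anything falls off the work surface, if the arm or the gripper's body presses on something with over 40 N, if the wrist force passes 120 N, or if a joint passes its speed limit or range.

ROBOT

A 7-joint arm with a two-finger parallel gripper is mounted at the origin on a cart in front of the work surface, level with it; the furniture and walls round the work are solid. World frame = base frame: x ahead of the robot, y to its left, z up, the work surface at z = 0. Lengths are in m, angles in rad, forces in N, time in s.
With the tool pointing down it reaches from about 0.35 to 0.775 m from the base axis. Payload 3.1 kg.
Tool frame: the origin (TCP) lies midway between the tips of the shut fingers; the grasp point (between the pads) lies 19 mm behind it; z points along the fingers, y is the direction in which the jaws open and shut (so a half turn about z gives the same grasp; the last joint's range is limited). The gripper opens to 85 mm and grips with 20 to 120 N. Pads are 22 mm wide; open, the fingers measure 114 mm over their backs; the gripper's body (76 mm by 85 mm) begins 54 mm behind the grasp point. The pads swing forward as they close: fully open they stand 13 mm farther back than shut.
Start: joints at [-1.328, 0.311, 0.014, 1.512, -0.004, 1.319, -0.027], TCP at [0.155, 0.528, 0.231] pointing down, gripper open.
Joint ranges: [-2.7, 2.7], [-0.3, 1.91], [-1.27, 1.3], [0.12, 2.57], [-1.44, 4.58], [0.2, 2.03], [-3.05, 3.05]. Speed limits (rad/s): [2.79, 2.79, 3.14, 3.14, 3.14, 3.14, 3.14].

INTERFACE

Orientations are given as a rotation vector (axis times angle).
In Python, from rig import arm gives the robot as it stands. The module is installed in compiled form; this text tells all that it offers.
- The arm moves only by the tool step_arm, never from a script. Its argument "rows" is a list of rows, each a list of 7 numbers: the finger opening in mm, from 0 to 85.4, then the shift along the tool's x, y, z in mm, then the turn, a rotation vector about the tool's x, y, z in degrees. A call has 1 to 8 rows; each row is the pose to reach, as a shift and turn from the pose commanded when the call began, along the tool's axes at that moment; what a row does not reach only later rows make up. A row lasts 1/12 s, in which the tool goes at most 41.7 mm and 7.16 degrees, less where a joint would pass 70% of its speed; a pose out of reach is approached as far as the arm can. A call with a gripper value outside its range is refused whole. The fingers move at their own pace and stop on an object; the grip force is fixed at half the most. Time passes only in rows, so rows that repeat a pose let the fingers close. It gives the time, the measured TCP pose, the force and the opening at its end, in the units of the state.
- arm.state(): the state, without advancing time (a new reading comes with each control period).
- arm.snapshot(name): name is "side" or "top" or "wrist"; returns the picture (400x640x3 uint8, blue, green, red); there is no depth.
- arm.get_calibration(name): a dict with "mtx" (3x3 intrinsics, pixels), "rvec" (rotation vector, rad) and "tvec" (3), from world to camera coordinates, as OpenCV has them. Camera axes: x right, y down, z forward; pixel columns grow to the right and rows downward; lengths in m; the calibration is good to about 2 mm. A picture is of the moment at which its call begins: read the wrist's pose just before it. get_calibration takes no time and is no camera call; for the wrist camera it gives the pose at the moment of the call.
- arm.finish_job(): hands the job in, once; it reports no verdict.
The state is a dict: "clock": time; "joints": joint angles; "dq": joint speeds; "effort": joint torques, N m; "tcp_pos": TCP position; "ee_rot": TCP orientation; "wrist_force": force on the tool from outside, world axes, zero at the start; "torque": the same for the moment, N m; "finger_gap": finger opening in m.
Only numpy, scipy, OpenCV 4.12 (cv2) and the standard library are available. Lean on these libraries where they do the work, as an engineer would, in place of code of your own. Each camera call takes 0.05 s, during which the arm holds its last target.

## Working session

There is one attempt and no reset: what is moved stays moved. The work goes in short steps, Python scripts to look and compute and a tool call to move; the robot and the scene stay as the last step left them, time stands still between calls to the robot, and variables do not carry over. Pictures are saved under pics/ and viewed, and the job is handed in when it is done.

Besides the shell and the picture viewer there is one more tool, called after ">>>" as a command line: name --pt "numbers of a row" for each row, then --argument value for the rest. step_arm: Moves the arm, as the interface text tells. Its arguments: {"type":"object","properties":{"rows":{"type":"array"}},"required":["rows"]}

```bash
mkdir -p pics; python3 - <<'E'
from rig import arm
import cv2
s=arm.state();print(s)
for n in("top","side"):
    cv2.imwrite(f"pics/{n}0.png",arm.snapshot(n)); c=arm.get_calibration(n);print(n,c)
E
```

```text
{'clock': 0.0, 'joints': array([-1.32771894,  0.31170827,  0.01398357,  1.51305195, -0.00439669,
        1.31916457, -0.02721745]), 'dq': array([-0.00010592, -0.00194264,  0.00062989,  0.00035128,  0.00049598,
        0.00106585, -0.00011829]), 'effort': array([-6.13307762e-06, -3.79908407e+01,  1.46337161e-01, -2.30583358e+01,
        1.23784575e-02,  1.38515464e-02, -2.41403859e-05]), 'tcp_pos': array([0.15430349, 0.52716689, 0.23023264]), 'ee_rot': array([-0.445678  , -3.10958291,  0.00359643]), 'wrist_force': array([-0.2290903 , -0.14714325, -0.03514369]), 'torque': array([-0.04205845, -0.07443528,  0.04168609]), 'finger_gap': 0.08537182600237062}
top {'mtx': array([[509.67395219,   0.        , 323.8598398 ],
       [  0.        , 509.67395219, 202.03017788],
       [  0.        ,   0.        ,   1.        ]]), 'rvec': array([ 2.09810752, -2.15777403,  0.21973916]), 'tvec': array([0.10253156, 0.64191859, 0.83732662])}
side {'mtx': array([[414.93148098,   0.        , 318.51900849],
       [  0.        , 414.93148098, 210.24545192],
       [  0.        ,   0.        ,   1.        ]]), 'rvec': array([ 0.65565939, -2.32932467,  1.49585027]), 'tvec': array([0.5543917 , 0.20324772, 0.65988187])}
```

View pics/top0.png

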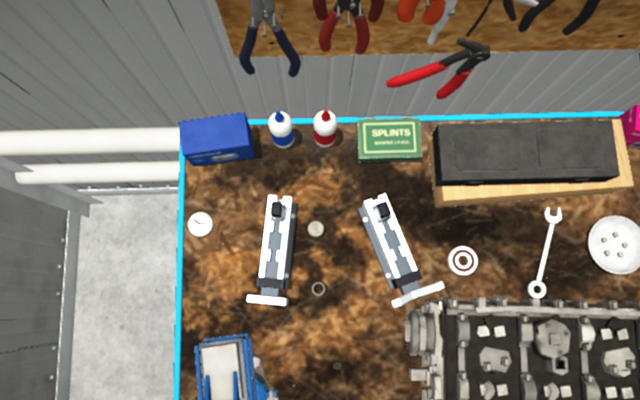

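View pics/side0.png

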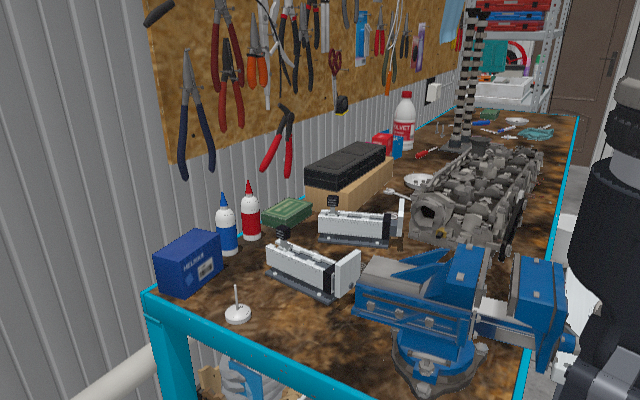

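```bash
python3 - <<'E'
import cv2,numpy as np
a=cv2.imread("pics/top0.png")[180:310,230:450];cv2.imwrite("pics/topz.png",cv2.resize(a,(792,468),interpolation=cv2.INTER_CUBIC))
a=cv2.imread("pics/side0.png")[185:310,255:415];cv2.imwrite("pics/sidez.png",cv2.resize(a,(768,600),interpolation=cv2.INTER_CUBIC))
E
```

```text
(no output)
```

View pics/topz.png

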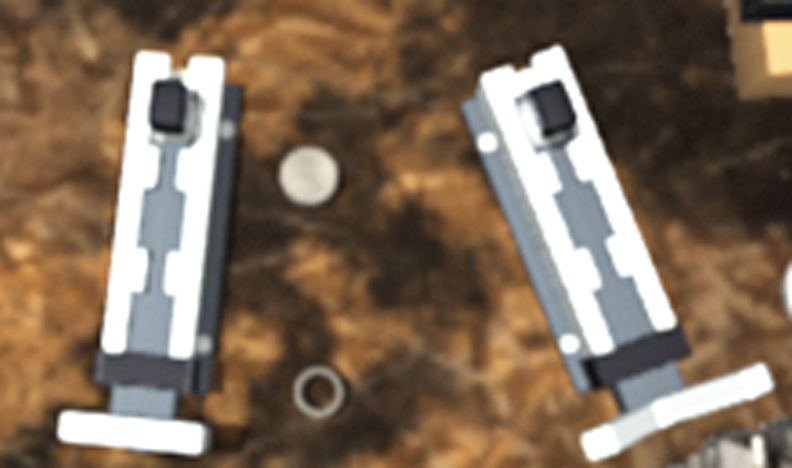

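View pics/sidez.png

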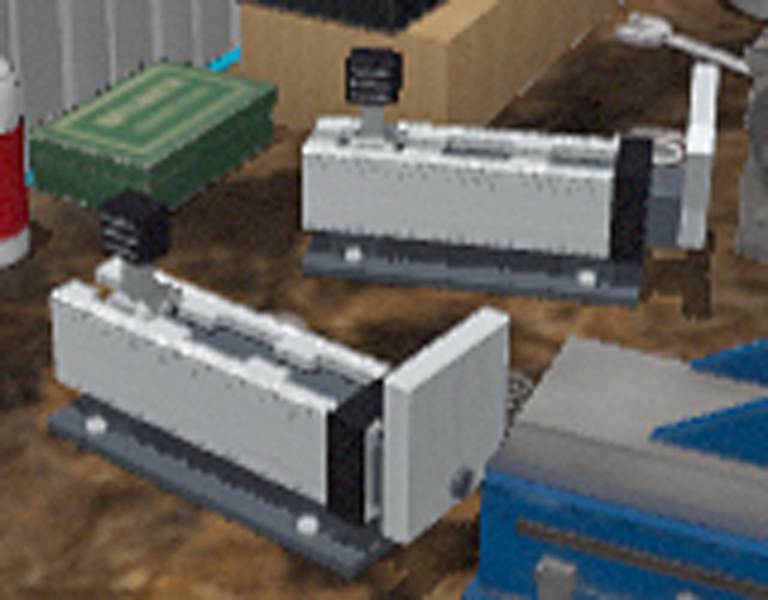

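```bash
cat > h.py <<'E'
import cv2,numpy as np
def ray(c,p):
    R=cv2.Rodrigues(c["rvec"])[0];o=-R.T@c["tvec"]
    d=R.T@np.linalg.inv(c["mtx"])@np.array([p[0],p[1],1.]);return o,d/np.linalg.norm(d)
def atz(c,p,z):
    o,d=ray(c,p);return o+d*(z-o[2])/d[2]
def tri(c1,p1,c2,p2):
    o1,d1=ray(c1,p1);o2,d2=ray(c2,p2)
    t=np.linalg.lstsq(np.c_[d1,-d2],o2-o1,rcond=None)[0]
    a=o1+d1*t[0];b=o2+d2*t[1];return (a+b)/2,np.linalg.norm(a-b)
def proj(c,P): return cv2.projectPoints(np.array(P,float).reshape(-1,3),c["rvec"],c["tvec"],c["mtx"],None)[0].reshape(-1,2)
E
python3 - <<'E'
from h import *
from rig import arm
np.set_printoptions(precision=4,suppress=True)
t=arm.get_calibration("top");s=arm.get_calibration("side")
T=lambda x,y:(x/3.6+230-.36,y/3.6+180-.36)
S=lambda x,y:(x/4.8+255-.4,y/4.8+185-.4)
print("cam",ray(t,(0,0))[0])
print("cap",atz(t,T(167,105),.106),tri(t,T(167,105),s,S(137,203)))
# outer tube top ends at z=.062
tl=[atz(t,T(*p),.062) for p in((136,52),(223,56),(104,354),(192,357))];print(np.array(tl))
f=(tl[0]+tl[1])/2;n=(tl[2]+tl[3])/2;d=n-f;print("axis",d,np.linalg.norm(d[:2]),np.degrees(np.arctan2(d[1],d[0])))
for a,b in((0,2),(1,3)):
  e=tl[b]-tl[a];print(np.degrees(np.arctan2(e[1],e[0])))
print("plate top",[atz(t,T(*p),.075) for p in((60,411),(209,424),(58,435),(205,452))])
q=arm.state();print(cv2.Rodrigues(q["ee_rot"])[0])
E
```

```text
cam [0.4746 0.1005 0.9425]
cap [0.6265 0.1653 0.106 ] (array([0.6269, 0.1655, 0.1049]), np.float64(0.0005745441237143535))
[[0.6612 0.1836 0.062 ]
 [0.6581 0.141  0.062 ]
 [0.5153 0.1999 0.062 ]
 [0.5127 0.1582 0.062 ]]
axis [-0.1457  0.0168  0.    ] 0.1466698411524088 173.42856589585392
173.60384738229803
173.25277268019516
plate top [array([0.489, 0.219, 0.075]), array([0.4811, 0.1499, 0.075 ]), array([0.4781, 0.2199, 0.075 ]), array([0.4684, 0.152 , 0.075 ])]
[[-0.9597  0.281  -0.0005]
 [ 0.281   0.9597 -0.002 ]
 [-0.0001 -0.0021 -1.    ]]
```

>>> step_arm --pt "85 -37 -14 0 0 0 -5" --pt "85 -74 -28 0 0 0 -9.7" --pt "85 -111 -43 0 0 0 -9.7" --pt "85 -148 -57 0 0 0 -9.7" --pt "85 -185 -71 0 0 0 -9.7" --pt "85 -222 -86 0 0 0 -9.7" --pt "85 -259 -100 0 0 0 -9.7" --pt "85 -296 -114 0 0 0 -9.7"

```text
clock: 0.77
tcp_pos: [0.4075, 0.3337, 0.231]
ee_rot: [-0.181, -3.136, 0.001]
wrist_force: [1.0, 1.0, -0.6]
finger_gap: 0.0853
```

>>> step_arm --pt "60 -34 -20 0 0 0 0" --pt "60 -68 -41 0 0 0 0" --pt "60 -102 -61 0 0 0 0" --pt "60 -136 -82 0 0 0 0" --pt "60 -170 -102 0 0 0 0" --pt "60 -204 -122 0 0 0 0" --pt "60 -237 -142 0 0 0 0" --pt "60 -237 -142 0 0 0 0"

```text
clock: 1.43
tcp_pos: [0.6309, 0.1561, 0.2291]
ee_rot: [0.202, 3.132, -0.015]
wrist_force: [0.4, -2.4, -0.4]
finger_gap: 0.0602
```

```bash
python3 - <<'E'
from h import *
from rig import arm
np.set_printoptions(precision=4,suppress=True)
q=arm.state();print(q["clock"],q["tcp_pos"],q["wrist_force"],cv2.Rodrigues(q["ee_rot"])[0])
w=arm.get_calibration("wrist");im=arm.snapshot("wrist")
np.save("w1.npy",w,allow_pickle=True)
cv2.imwrite("pics/w1raw.png",im)
p=proj(w,[[.6267,.1655,.106]])[0];print(p)
x,y=map(int,p);cv2.circle(im,(x,y),2,(0,0,255),-1);cv2.imwrite("pics/w1.png",im)
im=arm.snapshot("side");cv2.imwrite("pics/s1.png",im)
E
```

```text
1.4333 [0.6309 0.1561 0.2291] [ 0.363  -2.3851 -0.3846] [[-0.9917  0.1283  0.0023]
 [ 0.1282  0.9917 -0.0096]
 [-0.0035 -0.0092 -1.    ]]
[334.3274 187.6931]
```

View pics/w1.png

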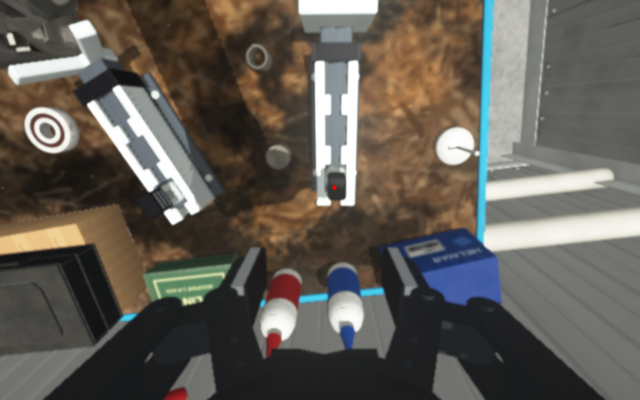

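View pics/s1.png

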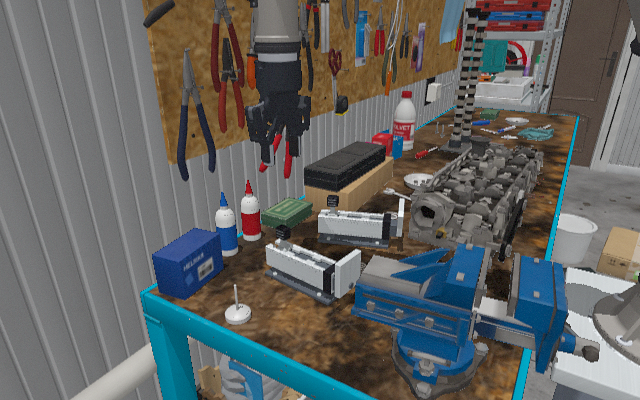

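>>> step_arm --pt "50 0 0 30 0 0 0" --pt "50 0 0 60 0 0 0" --pt "50 0 0 85 0 0 0" --pt "50 0 0 85 0 0 0" --pt "50 0 0 85 0 0 0" --pt "50 0 0 85 0 0 0"

```text
clock: 2.03
tcp_pos: [0.626, 0.1685, 0.1481]
ee_rot: [0.178, 3.134, 0.002]
wrist_force: [0.1, -0.4, 0.7]
finger_gap: 0.05
```

```bash
python3 - <<'E'
from h import *
from rig import arm
np.set_printoptions(precision=4,suppress=True)
q=arm.state();print(q["clock"],q["tcp_pos"],q["wrist_force"],cv2.Rodrigues(q["ee_rot"])[0])
w=arm.get_calibration("wrist");im=arm.snapshot("wrist")
p=proj(w,[[.6267,.1655,.106]])[0];print(p)
for a in(-.012,.012):
  for b in (-.009,.009):
    pp=proj(w,[[.6267-.9934*a+.115*b,.1655+.115*a+.9934*b,.106]])[0];im[int(round(pp[1])),int(round(pp[0]))]=(0,0,255)
cv2.imwrite("pics/w2.png",im);x,y=map(int,p)
cv2.imwrite("pics/w2z.png",cv2.resize(im[y-60:y+60,x-80:x+80],(800,600),interpolation=cv2.INTER_NEAREST))
E
```

```text
2.0333 [0.626  0.1685 0.1481] [ 0.0607 -0.4351  0.6785] [[-0.9936  0.1134  0.0023]
 [ 0.1134  0.9936  0.0014]
 [-0.0021  0.0016 -1.    ]]
[319.3653 228.2133]
```

View pics/w2.png

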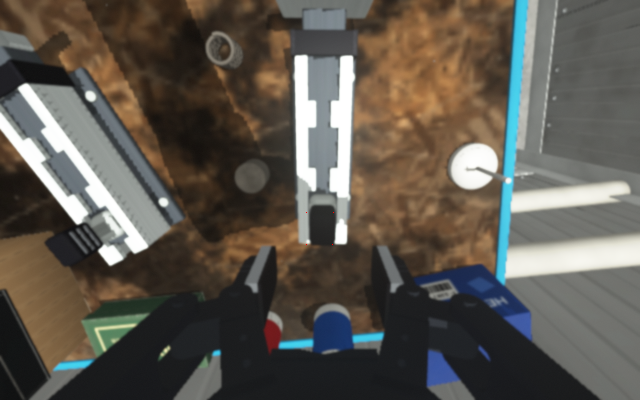

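View pics/w2z.png

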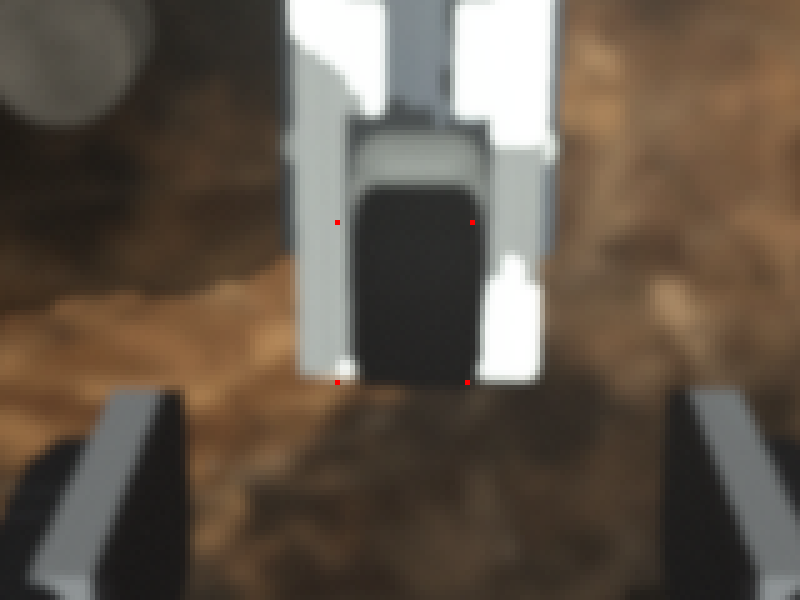

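>>> step_arm --pt "45 0 0 25 0 0 0" --pt "40 0 0 50 0 0 0" --pt "40 0 0 65 0 0 0" --pt "40 0 0 65 0 0 0" --pt "40 0 0 65 0 0 0" --pt "40 0 0 65 0 0 0" --pt "40 0 0 65 0 0 0"

```text
clock: 2.67
tcp_pos: [0.6276, 0.1674, 0.084]
ee_rot: [0.181, 3.132, 0.003]
wrist_force: [-0.6, -0.4, -0.6]
finger_gap: 0.04
```

```bash
python3 - <<'E'
from h import *
from rig import arm
np.set_printoptions(precision=4,suppress=True)
q=arm.state();print(q["clock"],q["tcp_pos"],q["wrist_force"],q["finger_gap"],cv2.Rodrigues(q["ee_rot"])[0])
a=arm.snapshot("side");cv2.imwrite("pics/s3.png",cv2.resize(a[140:310,215:415],(706,600)))
cv2.imwrite("pics/w3.png",arm.snapshot("wrist"))
E
```

```text
2.6667 [0.6276 0.1674 0.084 ] [-0.5679 -0.3773 -0.6165] 0.04000224005642012 [[-0.9933  0.1151  0.0048]
 [ 0.1151  0.9934  0.0014]
 [-0.0047  0.0019 -1.    ]]
```

View pics/s3.png

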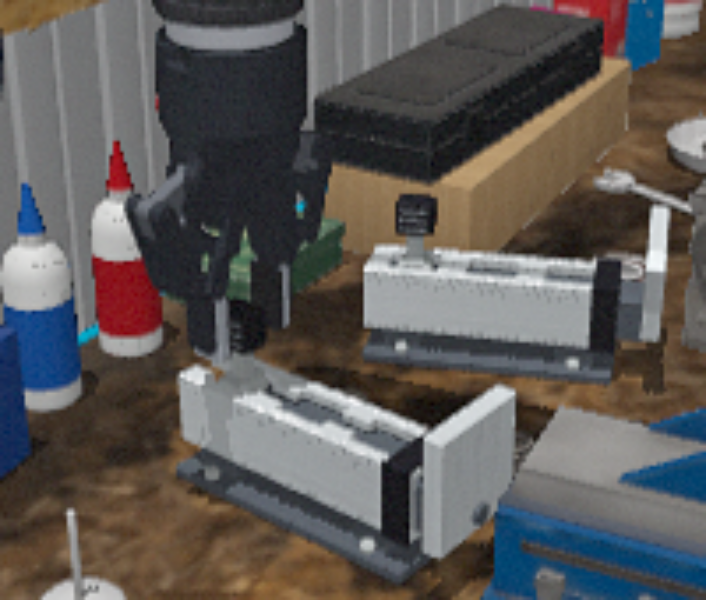

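View pics/w3.png

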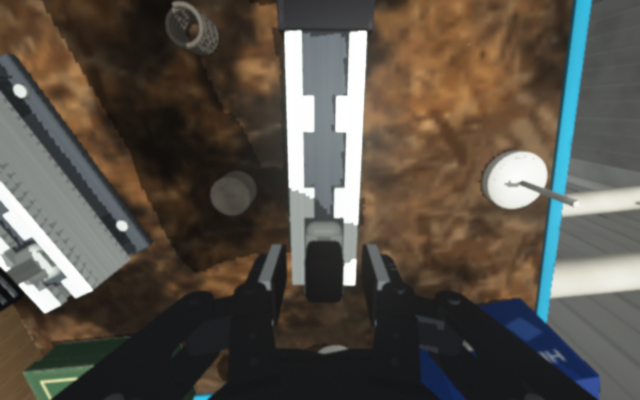

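>>> step_arm --pt "14 0 0 0 0 0 0" --pt "14 0 0 0 0 0 0" --pt "14 0 0 0 0 0 0" --pt "14 0 0 0 0 0 0" --pt "14 0 0 0 0 0 0" --pt "14 0 0 0 0 0 0"

```text
clock: 3.27
tcp_pos: [0.6261, 0.1674, 0.0818]
ee_rot: [0.181, 3.135, 0.001]
wrist_force: [-0.3, 0.3, 3.7]
finger_gap: 0.0168
```

>>> step_arm --pt "14 0 0 3 0 0 0" --pt "14 0 0 6 0 0 0" --pt "14 0 0 9 0 0 0" --pt "14 0 0 10 0 0 0" --pt "14 0 0 10 0 0 0" --pt "14 0 0 10 0 0 0" --pt "14 0 0 10 0 0 0"

```text
clock: 3.85
tcp_pos: [0.6271, 0.1673, 0.0732]
ee_rot: [0.181, 3.133, 0.002]
wrist_force: [1.1, 0.9, 9.1]
finger_gap: 0.0167
```

>>> step_arm --pt "14 0 0 2 0 0 0" --pt "14 0 0 2 0 0 0" --pt "14 5 0 2 0 0 0" --pt "14 10 0 2 0 0 0" --pt "14 15 0 2 0 0 0" --pt "14 20 0 2 0 0 0" --pt "14 20 0 2 0 0 0" --pt "14 20 0 2 0 0 0"

```text
clock: 4.52
tcp_pos: [0.6083, 0.1696, 0.0731]
ee_rot: [0.181, 3.13, 0.003]
wrist_force: [-0.1, 0.4, 15.5]
finger_gap: 0.0166
```

```bash
python3 - <<'E'
from h import *
from rig import arm
np.set_printoptions(precision=4,suppress=True)
q=arm.state();print(q["clock"],q["tcp_pos"],q["wrist_force"],q["finger_gap"])
a=arm.snapshot("side");cv2.imwrite("pics/s4.png",cv2.resize(a[140:310,215:415],(706,600)))
E
```

```text
4.5167 [0.6083 0.1696 0.0731] [-0.0664  0.359  15.4654] 0.016606845164895374
```

View pics/s4.png

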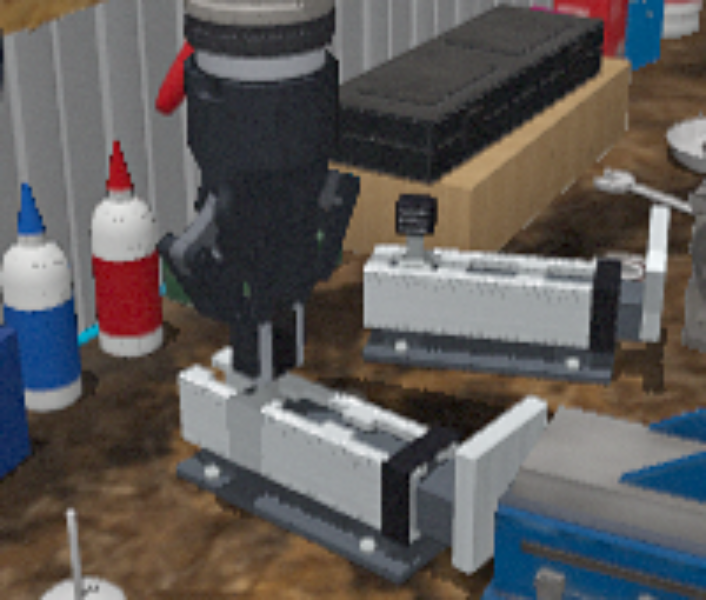

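>>> step_arm --pt "14 5 0 0 0 0 0" --pt "14 10 0 0 0 0 0" --pt "14 15 0 0 0 0 0" --pt "14 20 0 0 0 0 0" --pt "14 25 0 0 0 0 0" --pt "14 30 0 0 0 0 0" --pt "14 30.5 0 0 0 0 0" --pt "14 30.5 0 0 0 0 0"

```text
clock: 5.23
tcp_pos: [0.5782, 0.1733, 0.073]
ee_rot: [0.181, 3.13, 0.004]
wrist_force: [-1.2, 0.9, 16.9]
finger_gap: 0.0166
```

```bash
python3 - <<'E'
from h import *
from rig import arm
np.set_printoptions(precision=4,suppress=True)
q=arm.state();print(q["clock"],q["tcp_pos"],q["wrist_force"],q["finger_gap"])
cv2.imwrite("pics/w5.png",arm.snapshot("wrist"))
a=arm.snapshot("top");cv2.imwrite("pics/t5.png",cv2.resize(a[180:340,190:410],(792,576),interpolation=cv2.INTER_CUBIC))
E
```

```text
5.2333 [0.5782 0.1733 0.073 ] [-1.2045  0.8834 16.9261] 0.0166130713918518
```

View pics/t5.png

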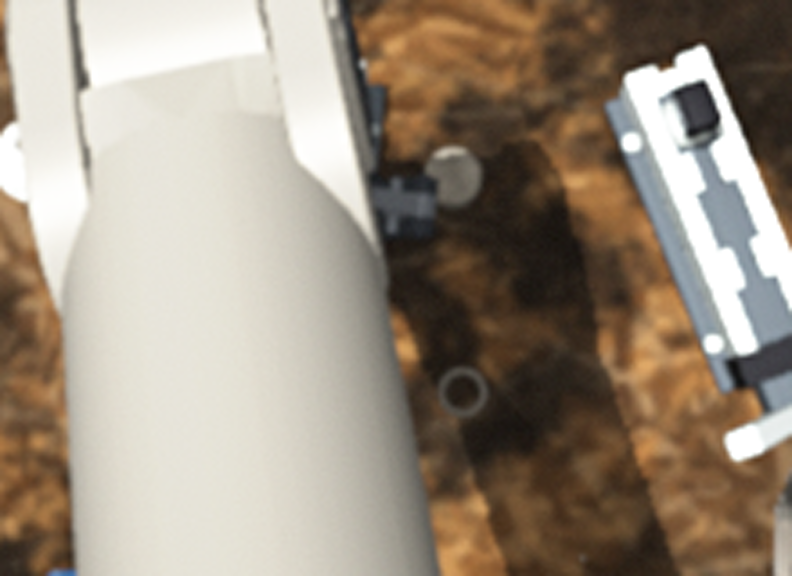

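View pics/w5.png

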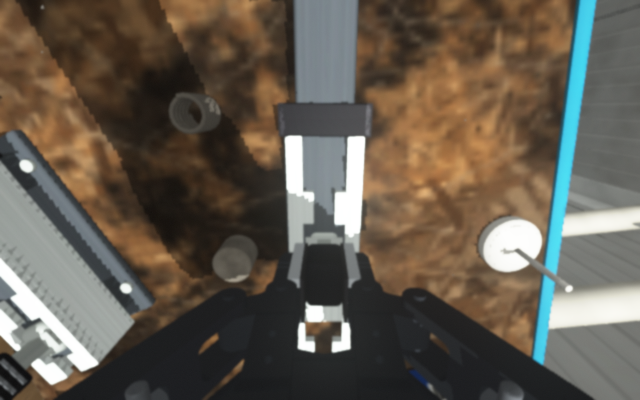

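>>> step_arm --pt "14 0.5 0 -3 0 0 0" --pt "14 0.5 0 -6 0 0 0" --pt "14 0.5 0 -9 0 0 0" --pt "14 0.5 0 -12 0 0 0" --pt "14 0.5 0 -12 0 0 0" --pt "14 0.5 0 -12 0 0 0" --pt "14 0.5 0 -12 0 0 0"

```text
clock: 5.92
tcp_pos: [0.5749, 0.1736, 0.081]
ee_rot: [-0.181, -3.136, -0.001]
wrist_force: [0.3, 2.8, 3.6]
finger_gap: 0.017
```

>>> step_arm --pt "14 -1 0 -1 0 0 0" --pt "14 -1 0 -1 0 0 0" --pt "14 -1 0 -1 0 0 0" --pt "40 -1 0 -1 0 0 0" --pt "40 -1 0 -1 0 0 0" --pt "40 -1 0 -1 0 0 0" --pt "40 -1 0 -1 0 0 0"

```text
clock: 6.5
tcp_pos: [0.5755, 0.1709, 0.0815]
ee_rot: [-0.183, -3.135, 0.004]
wrist_force: [0.2, 0.5, -0.4]
finger_gap: 0.0404
```

>>> step_arm --pt "40 0 0 -15 0 0 0" --pt "40 0 0 -40 0 0 0" --pt "40 0 0 -75 0 0 0" --pt "40 0 0 -110 0 0 0" --pt "40 0 0 -130 0 0 0" --pt "40 0 0 -130 0 0 0" --pt "40 0 0 -130 0 0 0"

```text
clock: 7.08
tcp_pos: [0.5768, 0.1721, 0.2136]
ee_rot: [0.182, 3.134, 0.0]
wrist_force: [-0.0, 0.4, -0.6]
finger_gap: 0.0402
```

```bash
python3 - <<'E'
from h import *
from rig import arm
np.set_printoptions(precision=4,suppress=True)
q=arm.state();print(q["clock"],q["tcp_pos"],q["wrist_force"],q["finger_gap"])
w=arm.get_calibration("wrist");im=arm.snapshot("wrist")
d=np.array([-.9934,.115,0]);c0=np.array([.6267,.1663,.106])
for k in(.05,):print(proj(w,[c0+d*k]))
for k in(.038,.062):
  for b in (-.009,.009):
    pp=proj(w,[c0+d*k+b*np.array([.115,.9934,0])])[0];im[int(round(pp[1])),int(round(pp[0]))]=(0,0,255)
cv2.imwrite("pics/w6.png",cv2.resize(im[80:280,220:460],(720,600),interpolation=cv2.INTER_NEAREST))
s=arm.get_calibration("side");a=arm.snapshot("side");print(proj(s,[c0+d*.05]))
for k in(.038,.062):
  for b in (-.009,.009):
    pp=proj(s,[c0+d*k+b*np.array([.115,.9934,0])])[0];a[int(round(pp[1])),int(round(pp[0]))]=(0,0,255)
cv2.imwrite("pics/s6.png",cv2.resize(a[190:310,255:415],(800,600),interpolation=cv2.INTER_NEAREST))
E
```

```text
7.0833 [0.5768 0.1721 0.2136] [-0.0178  0.3526 -0.6078] 0.04017795809923981
[[323.6478 198.4525]]
[[303.3597 234.1504]]
```

View pics/w6.png

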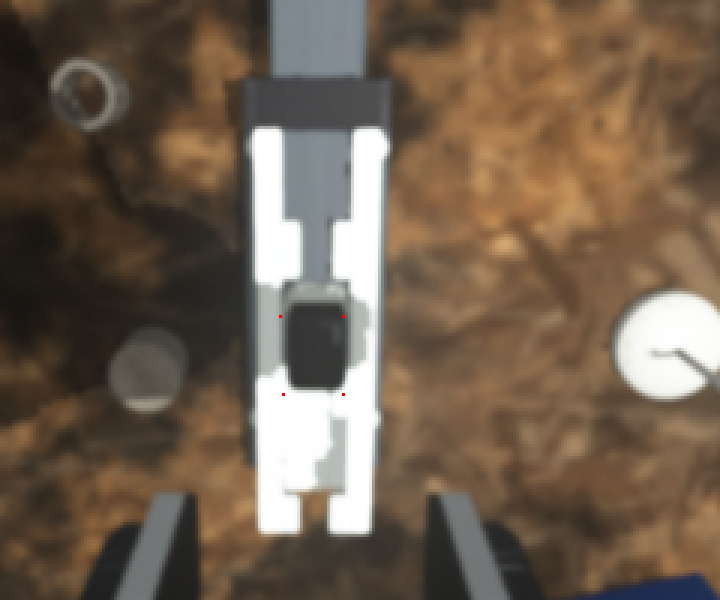

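View pics/s6.png

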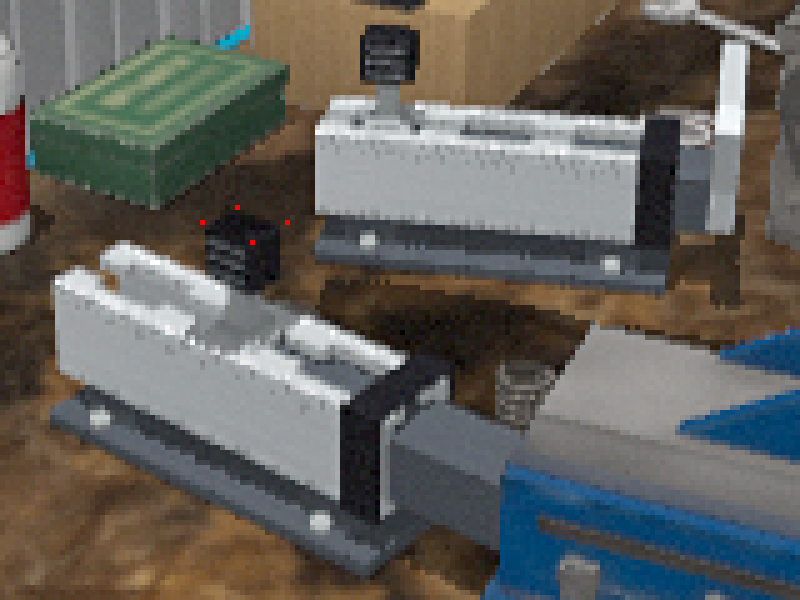

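```bash
python3 - <<'E'
from h import *
from rig import arm
s=arm.get_calibration("side")
d=np.array([-.9934,.115,0]);c0=np.array([.6267,.1663,.106])
b=arm.snapshot("side");a=cv2.imread("pics/side0.png");cv2.imwrite("pics/side7.png",b)
o=[]
for im,k in((a,0),(b,.05)):
    p=proj(s,[c0+d*k])[0];x,y=np.round(p).astype(int);c=cv2.getRectSubPix(im,(32,40),(float(p[0]),float(p[1])+8))
    o.append(cv2.resize(cv2.convertScaleAbs(c,alpha=1.5,beta=20),(384,480),interpolation=cv2.INTER_NEAREST))
cv2.imwrite("pics/cmp.png",np.hstack(o))
# cap dark mask centroid in each
for im,k in((a,0),(b,.05)):
    p=proj(s,[c0+d*k])[0];x,y=np.round(p).astype(int);sub=im[y-8:y+18,x-14:x+14].max(2)<55
    n,l,st,ce=cv2.connectedComponentsWithStats(sub.astype(np.uint8));i=1+st[1:,4].argmax();print(p,st[i],ce[i]+[x-14,y-8]-p)
E
```

```text
[283.12889847 226.56450021] [  6   5  22  16 181] [3.29651589 4.20345559]
[303.35973029 234.15038319] [  0   0  28  23 344] [ 0.95131622 -0.048639  ]
```

View pics/cmp.png

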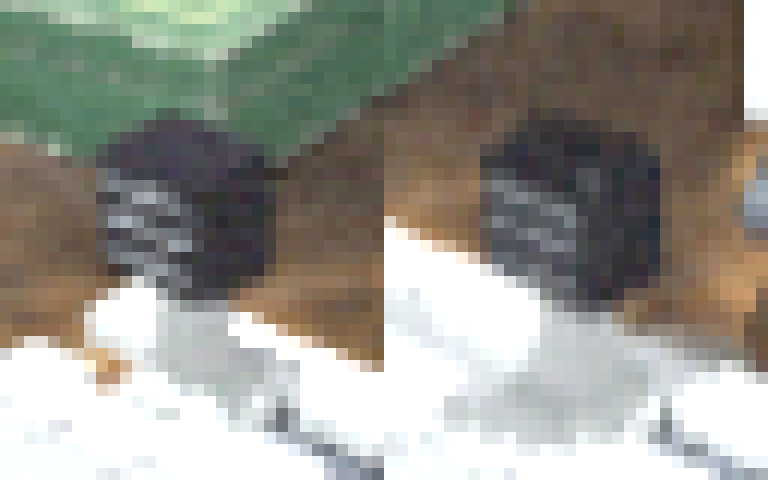

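```bash
python3 -c "
from rig import arm
print(arm.state()['clock'],arm.finish_job())"
```

```text
the job is handed in; nothing more can be done
7.2333 None
```

The plate stop is set one hole longer, and the job was handed in at about 7.2 s of the 32 s allowed. `finish_job` gave no verdict.

**What I did:** I pinched the plate stop's button cap across its width. I pressed it to its bottom (about 9 mm of travel, 9 to 17 N up on the tool). I slid it roughly 50 mm towards the plate, let it rise, opened the fingers and lifted clear.

**Last checks:**
- **Tube position:** the gripper's travel while holding the cap was 49 to 51.5 mm. The wrist picture put the cap about 2 to 3 mm further along than predicted for 50 mm. I took that as calibration error, since an earlier wrist picture also disagreed with the other cameras by about 2 mm. It is still inside the 7 mm allowed.
- **Button up:** in the side picture the cap stands at the same height over its tube as before the move, to about half a pixel (roughly 1 mm). Had it been trapped between holes, it would have shown about 4 pixels lower.
- **Fork stop:** the arm never went near its tube, and it looks unmoved in the side picture.
- **Contact:** the wrist force is back to about zero, with the fingertips about 0.1 m above the cap.
- **Failed check:** an automatic dark-pixel comparison of the cap also picked up the background, so I dropped it and compared the pictures by eye.

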